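# Screw down the lid of the pan-oil spray pot until the force tab pops

### The job

Close the bakery's pan-oil spray pot, whose lid is already on: swing the green clamp yoke over the lid until it is fully home in its keeper, then wind the handwheel clockwise by its red handle until the green tab has popped out of the hub, as far as its green reaches. Stop there, for once the red band under the green is well out the gasket is being crushed; let go of everything, and leave the bottle, the jug and the scraper where they are.

Things in the scene. Friction and masses are not known exactly. Their poses are not given: they have to be found in the camera images.
- pot: Steel spray pot standing fixed on the bench, 131 mm across and 105 mm high to its rim; origin at the centre of its underside. Its hinge post for the yoke stands 85 mm along its own +y from the pot's centre, the keeper (a hooked steel bracket, up to 202 mm above the bench, open to the pot's -x side) 85 mm along its -y. Brass outlet on its +x side.
- yoke (a joint): Angle (rad) of the green clamp yoke about its upright hinge post: 0 = fully home over the lid, its end under the keeper's lip, against a stop; positive = swung open towards the robot (pot's -x side; clockwise seen from above). Stiff bush: it stays where it is left; about 6 N at the end knob moves it.
- yoke_grip (a point): Gripping point on the black upright end knob of the yoke: round, 20 mm across, from 194 to 262 mm above the bench, 210 mm from the hinge axis. The point lies on the knob's axis, 244 mm above the bench (18 mm under the knob's top). With the yoke home the knob is 125 mm along the pot's -y from the pot's centre.
- yoke_hinge (a point): Point on the yoke's upright hinge axis, 244 mm above the bench (nothing to grip; the yoke turns about it). The yoke bar is 28 mm wide, 175 to 191 mm above the bench.
- handwheel (a joint): Angle (rad, 0 to 12) of the black handwheel on the screw, which the yoke carries 85 mm from its hinge axis (over the pot's centre when home). Grows clockwise seen from above = tightening; wheel, spindle and foot then sink 1.91 mm per rad (12 mm a turn). Self-locking. About 4.5 N at the handle turns it free, 7 N when the tab pops. At 0 the handle points along the pot's +x with the yoke home.
- wheel_hub (a point): Centre of the top of the handwheel's hub, on the screw axis; 237 mm above the bench at wheel angle 0, lower by 1.91 mm per rad. Hub 28 mm across; rim 100 mm across its middle line, 12 mm thick, its middle 8 mm below this point.
- crank_grip (a point): Gripping point of the red upright handle on the handwheel's rim, 50 mm from the screw axis, round, 22 mm across, 44 mm tall, free to revolve about its own axis. The point lies on the handle's axis 26 mm above its foot, 18 mm below its top and 25 mm above the hub's top.
- tab (a joint): How far (m) the round indicator tab (16 mm across) stands out of the hub: 0 = in, hidden just below the small dark hole in the hub's top. It stays in until the foot's preloaded spring gives (50 N), then pops out 15 mm per rad of wheel angle: its upper 15 mm are bright green (right), below that it is red; 20 mm out is too tight. The reading can be 2 mm off: compare with that at the start.
- tab_top (a point): Centre of the green tab's top, on the screw axis: just below the hub's top when in, 15 mm above it when all the green is out.
- lid: Loose aluminium lid on the pot, 142 mm across, with a skirt and a central boss (36 mm across, top 22 mm above the origin) that the foot presses; origin at the centre of its plate's underside, 112 mm above the bench. Under load it first sinks softly (8 N, then 2.5 N per mm) as its thick red gasket beds down, by 0.5 to 6.5 mm with the gasket's wear (not known beforehand), then is firm.
- foot: Brass foot (26 mm across) on the spindle's sprung lower end. Its origin lies on the screw axis, 140.5 mm below the foot's underside, which is 140.5 mm above the bench at wheel angle 0 and sinks with the wheel; the lid's boss is at 134 mm.
- oil_bottle: Bystander: closed amber oil bottle, 60 mm across, 170 mm tall, upright; origin at the centre of its underside. Leave alone.
- jug: Bystander: steel mug-shaped measuring jug, 76 mm across, 90 mm tall, handle to its +y; origin at the centre of its underside. Leave alone.
- scraper: Bystander: dough scraper lying flat, 110 mm wide steel blade with white grip, 16 mm tall; origin under the blade's middle. Leave alone.
Mind the look-alikes: they are no part of the job. What is meant by the lid is not brown, and is the smaller of those in its own colour.

How it is judged:
By the outcome, as a careful person would: the job done as asked, in the order asked, and still so for the second after the job is handed in, with the robot touching nothing.
It also fails if it takes over 64 s, if anything falls off the work surface, if the arm or the gripper's body presses on something with over 40 N, if the wrist force passes 120 N, or if a joint passes its speed limit or range.

### The arm

A 6-joint arm with a two-finger parallel gripper is mounted at the origin on the work surface. World frame = base frame: x ahead of the robot, y to its left, z up, the work surface at z = 0. Lengths are in m, angles in rad, forces in N, time in s.
With the tool pointing down it reaches from about 0.35 to 0.775 m from the base axis. Payload 7.3 kg.
Tool frame: the origin (TCP) lies on the centre line of the jaws, within the pads' length; the fingertips stand tip_reach ahead of it and the grasp point (between the pads) lies 6 mm ahead of it (tip_reach is the distance from the TCP to the fingertips, in m); x points along the fingers, y is the direction in which the jaws open and shut, and the axes are right-handed (so a half turn about x gives the same grasp; the last joint's range is limited). The gripper opens to 92 mm and grips with 3 to 60 N. Pads are 19 mm wide; open, the fingers measure 130 mm over their backs; the gripper's body (75 mm by 190 mm) begins 47 mm behind the grasp point.
Start: joints at [1.105, 0.342, 1.524, -0, 1.275, -0.146], TCP at [0.165, 0.498, 0.22] pointing down, gripper open.
Joint ranges: [-2.53, 2.53], [-0.77, 2.02], [0.04, 2.7], [-1, 4.14], [0.28, 2.66], [-3.11, 3.11]. Speed limits (rad/s): [2.57, 2.57, 3.14, 3.14, 3.14, 3.14].

### API

Orientations are given as [roll, pitch, yaw] about the fixed x, y, z axes, in that order (R = Rz(yaw) Ry(pitch) Rx(roll)).
In Python, from cell import observe, read_camera, get_calibration, hand_in, tip_reach gives the robot as it stands. The module is installed in compiled form; this text tells all that it offers.
- The arm moves only by the shell command python3 -m crank 'ROWS' [FORCE]. ROWS is JSON, a list of rows, each an object of numbers: "fingers": the opening, from -1 (shut) to 1 (fully open); "tx", "ty", "tz": the shift along the tool's x, y, z in units of 40 mm (1.0 is 40 mm); "roll": the turn about the tool's x in units of 10 degrees (1.0 is 10 degrees). In form: [{"fingers": .., "tx": .., "ty": .., "tz": .., "roll": ..}, ...]. A call has exactly 8 rows; each row is the pose to reach, as a shift and turn from the pose commanded when the call began, along the tool's axes at that moment; what a row does not reach only later rows make up. A row lasts 1/8 s, in which the tool goes at most 62.5 mm and 10.7 degrees, less where a joint would pass 70% of its speed; a pose out of reach is approached as far as the arm can. A call with a gripper value outside its range is refused whole. The fingers move at their own pace and stop on an object; FORCE is the grip in N (left out, the last holds). Time passes only in rows, so rows that repeat a pose let the fingers close, or fill a call up. It gives the time, the measured TCP pose, the force and the opening at its end, in the units of the state.
- observe(): the state, without advancing time (a new reading comes with each control period).
- read_camera(name): name is "scene" or "top" or "wrist"; returns (picture, depth): 400x640x3 uint8, red, green, blue; 400x640 float32, m along the optical axis (not along the pixel's ray), 0 where there is no reading.
- get_calibration(name): a dict with "vertical_fov" (degrees; the focal length in pixels is half the picture's height over the tangent of half this angle, whatever the lens; pixels are square), "cx", "cy" (the principal point, pixels), "pose" (4x4, takes a point from camera to world coordinates); the wrist camera has in their place "T_tool_cam" (4x4, takes a point from camera to tool coordinates, whose origin is the TCP and whose axes are the tool frame's). Camera axes: x right, y down, z forward; pixel columns grow to the right and rows downward; lengths in m; the calibration is good to about 2 mm. A picture is of the moment at which its call begins: read the wrist's pose just before it. get_calibration takes no time and is no camera call.
- hand_in(): hands the job in, once; it reports no verdict.
The state is a dict: "time": time; "qpos": joint angles; "qvel": joint speeds; "joint_efforts": joint torques, N m; "tool_pos": TCP position; "tool_rot": TCP orientation; "contact_force": force on the tool from outside, world axes, zero at the start; "torque": the same for the moment, N m; "opening": finger opening in m.
Only numpy, scipy, OpenCV 4.12 (cv2) and the standard library are available. Lean on these libraries where they do the work, as an engineer would, in place of code of your own. Each camera call takes 0.05 s, during which the arm holds its last target. There are 200 camera calls.

## Working session

There is one attempt and no reset: what is moved stays moved. The work goes in short steps, Python scripts to look and compute and a shell command to move; the robot and the scene stay as the last step left them, time stands still between calls to the robot, and variables do not carry over. Pictures are saved under pics/ and viewed, about 8 in all and at most 12, crops included, and the job is handed in when it is done.

```bash
mkdir -p pics
cat > h.py <<'E'
import numpy as np, cv2
from cell import observe, read_camera, get_calibration, tip_reach
from scipy.spatial.transform import Rotation as R
def shot(name):
    s=observe(); c=get_calibration(name); im,d=read_camera(name)
    f=200/np.tan(np.radians(c["vertical_fov"])/2)
    if name=="wrist":
        T=np.eye(4); T[:3,:3]=R.from_euler("xyz",s["tool_rot"]).as_matrix(); T[:3,3]=s["tool_pos"]
        P=T@np.array(c["T_tool_cam"])
    else: P=np.array(c["pose"])
    return dict(im=im,d=d,f=f,cx=c["cx"],cy=c["cy"],P=P,name=name)
def save(S,fn,crop=None,k=1):
    im=S["im"][...,::-1]
    if crop: x0,y0,x1,y1=crop; im=im[y0:y1,x0:x1]
    cv2.imwrite("pics/"+fn,cv2.resize(im,None,fx=k,fy=k))
def plane(S,u,v,z):
    r=S["P"][:3,:3]@np.array([(u-S["cx"])/S["f"],(v-S["cy"])/S["f"],1.]); o=S["P"][:3,3]
    return o+r*(z-o[2])/r[2]
def pts(S,mask):
    v,u=np.nonzero(mask&(S["d"]>0)); z=S["d"][v,u]
    p=np.c_[(u-S["cx"])/S["f"]*z,(v-S["cy"])/S["f"]*z,z]
    return p@S["P"][:3,:3].T+S["P"][:3,3],u,v
def proj(S,p):
    q=S["P"][:3,:3].T@(np.array(p)-S["P"][:3,3]); return q[0]/q[2]*S["f"]+S["cx"],q[1]/q[2]*S["f"]+S["cy"]
E
python3 - <<'E'
from h import *
print(observe(),tip_reach)
for n in("scene","top"):
    S=shot(n); save(S,n+"0.png"); print(n,S["P"].round(3).tolist(),S["f"],S["cx"],S["cy"])
E
```

```text
{'time': 0.0, 'qpos': array([ 1.10500034e+00,  3.42704372e-01,  1.52500685e+00, -8.01803138e-06,
        1.27540762e+00, -1.46053023e-01]), 'qvel': array([ 0.00015363, -0.00119727,  0.00018189, -0.00214832,  0.00012007,
       -0.00103313]), 'joint_efforts': array([-1.28768079e-04, -4.31238627e+01, -2.44219798e+01,  7.17758643e-02,
        5.57766692e-02, -1.29798273e-04]), 'tool_pos': array([0.16483818, 0.49801279, 0.21945805]), 'tool_rot': array([-1.71182563,  1.56927012, -2.03156626]), 'contact_force': array([0.18928125, 0.66207231, 0.92967962]), 'torque': array([ 0.0006153 , -0.03386432, -0.03924975]), 'opening': 0.09161588765338723} 0.025
scene [[0.635, 0.617, -0.464, 0.999], [0.773, -0.512, 0.376, -0.348], [-0.005, -0.597, -0.802, 0.905], [0.0, 0.0, 0.0, 1.0]] 430.82717486196697 328.0031357991538 198.0660336310985
top [[0.019, -0.984, 0.175, 0.363], [-1.0, -0.021, -0.011, -0.002], [0.014, -0.175, -0.985, 1.292], [0.0, 0.0, 0.0, 1.0]] 430.34644224362614 319.58108108907294 200.85910627766896
```

View pics/scene0.png

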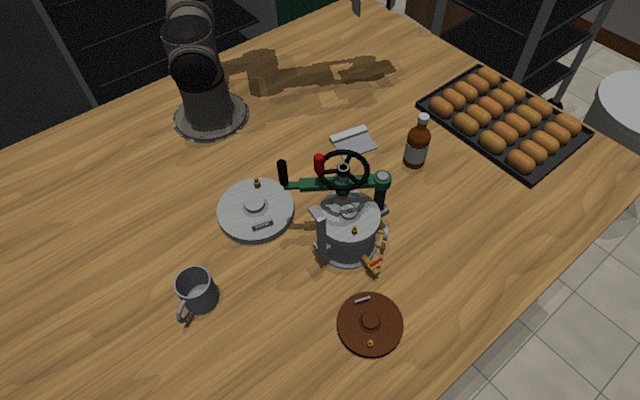

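View pics/top0.png

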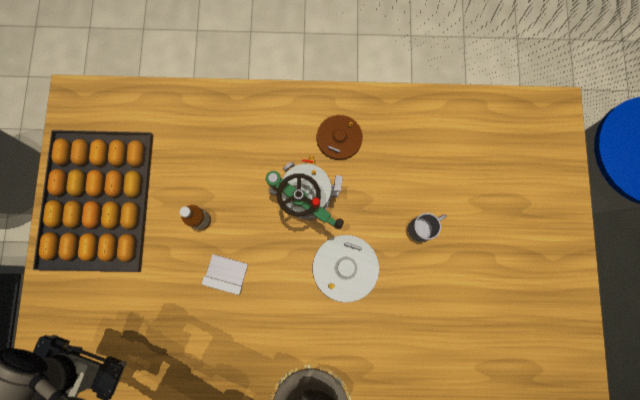

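The scene view shows the pot at (347,235), the yoke swung partly open with its knob at (282,172), the red handle at (320,163) and the hinge post at (382,178). In the top view the knob is at (338,224), the handle at (316,202) and the hinge at (273,178).

Possible mix-ups:
- **Lids:** the large silver lid at top (346,268) and the brown lid at top (340,137) are decoys. The real lid is the small silver one on the pot at (305,188).
- **Knob and handle:** there is only one of each. The orange-red outlet at top (310,160) is not the handle.

Run:
```python
from h import *
for n,box in(("top",(255,150,360,245)),("scene",(260,130,410,290))):
    S=shot(n); save(S,n+"1.png",box,5 if n=="top" else 4)
    hsv=cv2.cvtColor(S["im"],cv2.COLOR_RGB2HSV); H,s,v=[hsv[...,i].astype(int) for i in range(3)]
    B=np.zeros(H.shape,bool); B[box[1]:box[3],box[0]:box[2]]=1
    P,_,_=pts(S,np.ones(H.shape,bool)); Z=np.zeros(H.shape); Z[S["d"]>0]=P[:,2]
    for nm,m in dict(green=(H>50)&(H<95)&(s>90),red=((H<6)|(H>174))&(s>150),dark=(v<45)&(Z>.2)).items():
        k,lab,st,ce=cv2.connectedComponentsWithStats((m&B).astype(np.uint8))
        for i in range(1,k):
            if st[i,4]>15:
                p,_,_=pts(S,lab==i); print(n,nm,st[i],ce[i].round(1),np.percentile(p,[5,50,95],axis=0).round(3).tolist() if len(p) else "")
```

```text
top green [266 173  17  15  64] [275.5 181.2] [[0.595, 0.088, 0.19], [0.604, 0.098, 0.197], [0.623, 0.124, 0.203]]
top green [283 185  12  12  89] [288.7 190.4] [[0.571, 0.056, 0.189], [0.585, 0.066, 0.193], [0.595, 0.079, 0.198]]
top green [294 201  16   9  65] [301.7 203.9] [[0.539, 0.015, 0.19], [0.549, 0.031, 0.195], [0.556, 0.049, 0.202]]
top green [313 207  22  19 175] [323.7 215.7] [[0.503, -0.049, 0.187], [0.52, -0.024, 0.192], [0.535, -0.006, 0.196]]
top red [312 197   8  10  60] [315.5 201.4] [[0.533, -0.012, 0.272], [0.541, -0.004, 0.278], [0.549, 0.005, 0.281]]
scene green [359 171  32  21 295] [376.4 182.3] [[0.6, 0.064, 0.176], [0.619, 0.094, 0.19], [0.636, 0.116, 0.224]]
scene green [325 173  31  13 157] [339.4 180.7] [[0.544, 0.019, 0.188], [0.57, 0.029, 0.195], [0.59, 0.051, 0.227]]
scene green [353 175  10   6  34] [358.4 177.1] [[0.576, 0.044, 0.187], [0.584, 0.072, 0.189], [0.606, 0.08, 0.229]]
scene green [284 177  48  15 391] [307.5 184.7] [[0.504, -0.055, 0.181], [0.528, -0.022, 0.188], [0.557, 0.002, 0.192]]
scene green [336 189  13   6  28] [341.  191.3] [[0.574, -0.004, 0.17], [0.593, 0.017, 0.199], [0.614, 0.031, 0.227]]
scene red [314 153  11  22 182] [318.9 163.1] [[0.539, -0.013, 0.239], [0.55, -0.007, 0.266], [0.555, 0.003, 0.277]]
scene red [370 258  12   8  30] [375.6 261.6] [[0.689, 0.011, -0.002], [0.706, 0.025, 0.044], [0.709, 0.05, 0.046]]
scene dark [318 150  52  42 811] [344.8 172. ] [[0.524, -0.01, 0.224], [0.579, 0.037, 0.229], [0.62, 0.087, 0.232]]
scene dark [277 160  11  25 206] [282.2 171.7] [[0.493, -0.07, 0.205], [0.503, -0.065, 0.239], [0.506, -0.057, 0.261]]
scene dark [340 164   7   6  31] [342.8 166.4] [[0.561, 0.036, 0.231], [0.566, 0.041, 0.233], [0.573, 0.048, 0.235]]
```

View pics/top1.png

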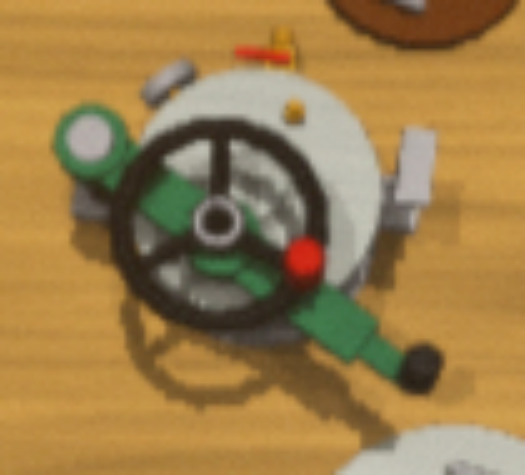

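View pics/scene1.png

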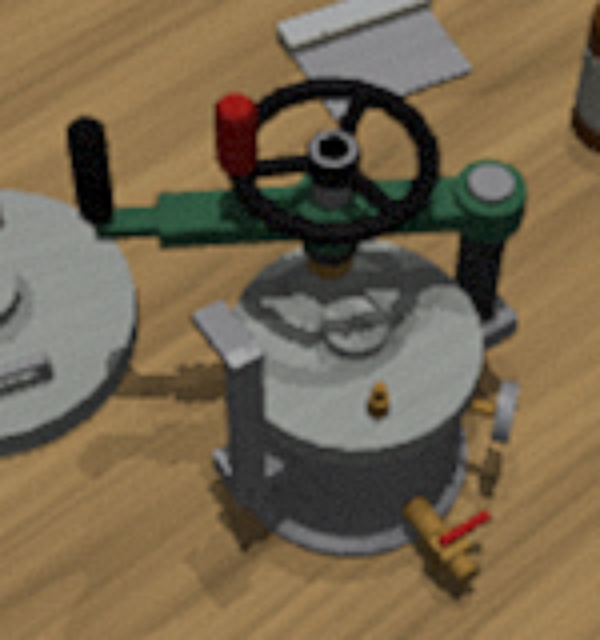

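The crops confirm the parts: in top pixels the hinge cap is at (273.2,177.4), the knob top at (339.2,223.2), the red handle top at (315.8,201.4), the hub at (298.6,193.8) and the keeper lip at (338,183). In scene pixels they are at (382.7,176), (281.5,161), (319.2,155.7), (343.2,167) and (317,213).

Run:
```python
from h import *
T=shot("top");S=shot("scene")
def tri(a,b):
    A=[];B=[]
    for s,(u,v) in((T,a),(S,b)):
        o=s["P"][:3,3]; r=plane(s,u,v,0)-o; r/=np.linalg.norm(r); M=np.eye(3)-np.outer(r,r); A.append(M);B.append(M@o)
    return np.linalg.lstsq(np.vstack(A),np.hstack(B),rcond=None)[0]
D=dict(hinge=((273.2,177.4),(382.7,176),.2),knob=((339.2,223.2),(281.5,161),.262),red=((315.8,201.4),(319.2,155.7),.28),hub=((298.6,193.8),(343.2,167),.237),keep=((338,183),(317,213),.202))
p={}
for k,(a,b,z) in D.items():
    t=tri(a,b); z=t[2] if k=="hinge" else z
    p[k]=(plane(T,*a,z)+plane(S,*b,z))/2
    print(k,t.round(4),plane(T,*a,z).round(4),plane(S,*b,z).round(4))
h=p["hinge"][:2]
for k in("knob","hub","red","keep"):
    d=p[k][:2]-h; print(k,np.linalg.norm(d).round(4),np.degrees(np.arctan2(d[1],d[0])).round(1))
d=p["red"]-p["hub"]; print("crank",np.linalg.norm(d[:2]),np.degrees(np.arctan2(d[1],d[0])))
# pot: lid rim circle from depth at z~.115
for s in(T,S):
    P,u,v=pts(s,np.ones(s["d"].shape,bool)); m=(abs(P[:,2]-.117)<.006)&(abs(P[:,0]-.6)<.12)&(abs(P[:,1]-.03)<.12)
    (c,r)=cv2.minEnclosingCircle(P[m][:,:2].astype(np.float32)); print("lid",m.sum(),c,r)
s=observe();print(s["time"],R.from_euler("xyz",s["tool_rot"]).as_matrix().round(3))
```

```text
hinge [0.6173 0.109  0.1968] [0.6164 0.1078 0.1968] [0.6179 0.1102 0.1968]
knob [ 0.4931 -0.0603  0.2588] [ 0.4917 -0.0618  0.262 ] [ 0.4965 -0.06    0.262 ]
red [ 0.5425 -0.0027  0.2758] [ 0.5407 -0.0043  0.28  ] [ 0.5464 -0.0033  0.28  ]
hub [0.5679 0.0399 0.2332] [0.5666 0.0389 0.237 ] [0.5708 0.0387 0.237 ]
keep [ 0.6051 -0.0599  0.2008] [ 0.6041 -0.061   0.202 ] [ 0.6064 -0.0592  0.202 ]
knob 0.2098 -125.9
hub 0.0853 -124.6
red 0.1347 -123.1
keep 0.1696 -94.0
crank 0.04949930929825312 -120.52485901340665
lid 688 (0.606590211391449, 0.03407501429319382) 0.07890396565198898
lid 2231 (0.6256415247917175, 0.02424902468919754) 0.09480852633714676
0.3 [[-0.     0.314  0.949]
 [-0.     0.949 -0.314]
 [-1.    -0.    -0.   ]]
```

Hinge to knob measures 209.8 mm (210 given), hub radius 85.3 mm (85 given) and crank 49.5 mm (50 given), so the positions check out. The yoke stands about 31° open. I'll start moving, turning the tool so its y lies along world x.

```bash
python3 -m crank '[{"fingers":1,"tx":-0.6,"ty":-0.7,"tz":0.8,"roll":0.9},{"fingers":1,"tx":-1.2,"ty":-1.5,"tz":1.7,"roll":1.8},{"fingers":1,"tx":-1.8,"ty":-2.4,"tz":2.7,"roll":2.7},{"fingers":1,"tx":-2.3,"ty":-3.3,"tz":3.7,"roll":3.6},{"fingers":1,"tx":-2.8,"ty":-4.2,"tz":4.7,"roll":4.5},{"fingers":1,"tx":-2.8,"ty":-5.1,"tz":5.7,"roll":5.4},{"fingers":1,"tx":-2.8,"ty":-6.0,"tz":6.7,"roll":6.3},{"fingers":1,"tx":-2.8,"ty":-6.8,"tz":7.8,"roll":7.2}]'
cat >> h.py <<'E'
def go(x,y,z):
    s=observe(); M=R.from_euler("xyz",s["tool_rot"]).as_matrix(); d=M.T@(np.array([x,y,z])-s["tool_pos"])/.04
    print("t",round(s["time"],2),"pos",s["tool_pos"].round(4),"rel tx,ty,tz",d.round(3),"jaw yaw",np.degrees(np.arctan2(M[1,1],M[0,1])).round(2),"F",s["contact_force"].round(1),"open",round(s["opening"],4))
E
python3 -c "
from h import *
go(.494,-.061,.33)"
```

```text
time: 1.3
tool_pos: [0.3761, 0.1405, 0.3325]
tool_rot: [1.942, 1.57, 0.36]
contact_force: [0.9, -0.3, 0.2]
opening: 0.0919
t 1.3 pos [0.3761 0.1405 0.3325] rel tx,ty,tz [0.062 3.001 5.005] jaw yaw -0.62 F [ 0.9 -0.3  0.2] open 0.0919
```

```bash
python3 -m crank '[{"fingers":1,"tx":0,"ty":0.6,"tz":1},{"fingers":1,"tx":0,"ty":1.2,"tz":2},{"fingers":1,"tx":0,"ty":1.8,"tz":3},{"fingers":1,"tx":0,"ty":2.4,"tz":4},{"fingers":1,"tx":0,"ty":3,"tz":5},{"fingers":1,"tx":0,"ty":3,"tz":5},{"fingers":1,"tx":0,"ty":3,"tz":5},{"fingers":1,"tx":0,"ty":3,"tz":5}]'
python3 -c "
from h import *
go(.494,-.061,.25)
W=shot('wrist'); save(W,'w1.png')
print(proj(W,(.494,-.061,.262)),W['P'].round(3).tolist())"
```

```text
t 1.3 pos [0.3761 0.1405 0.3325] rel tx,ty,tz [2.062 2.999 5.005] jaw yaw -0.62 F [ 0.9 -0.3  0.2] open 0.0919
(np.float64(428.56170024156904), np.float64(381.92973614649566)) [[1.0, -0.01, -0.003, 0.377], [-0.01, -0.955, -0.297, 0.221], [-0.0, 0.297, -0.955, 0.497], [0.0, 0.0, 0.0, 1.0]]invalid input at $[0]: expected keys fingers, tx, ty, tz, roll
```

View pics/w1.png

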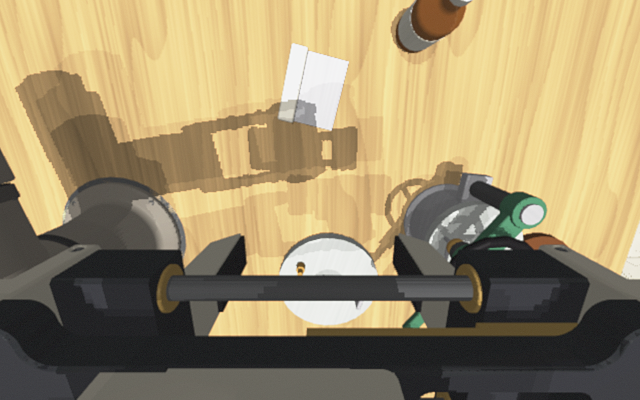

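The move was refused because a row lacked "roll". The wrist picture shows the fingers at about (240,250) and (400,250), with the pot to the right near (450,225). I'm repeating the move with all keys.

```bash
python3 -m crank '[{"fingers":1,"tx":0,"ty":0.6,"tz":1,"roll":0},{"fingers":1,"tx":0,"ty":1.2,"tz":2,"roll":0},{"fingers":1,"tx":0,"ty":1.8,"tz":3,"roll":0},{"fingers":1,"tx":0,"ty":2.4,"tz":4,"roll":0},{"fingers":1,"tx":0,"ty":3,"tz":5,"roll":0},{"fingers":1,"tx":0.7,"ty":3,"tz":5,"roll":0},{"fingers":1,"tx":1.4,"ty":3,"tz":5,"roll":0},{"fingers":1,"tx":2.05,"ty":3,"tz":5,"roll":0}]'
python3 -c "
from h import *
go(.494,-.061,.25)
W=shot('wrist'); save(W,'w2.png')
print(proj(W,(.494,-.061,.262)))"
```

```text
time: 2.35
tool_pos: [0.4944, -0.0584, 0.249]
tool_rot: [-2.176, 1.57, 2.531]
contact_force: [0.5, 0.4, -0.4]
opening: 0.0918
t 2.35 pos [ 0.4944 -0.0584  0.249 ] rel tx,ty,tz [-0.025 -0.01   0.064] jaw yaw -0.31 F [ 0.5  0.4 -0.4] open 0.0918
(np.float64(318.2959751033054), np.float64(257.8535526253258))
```

View pics/w2.png

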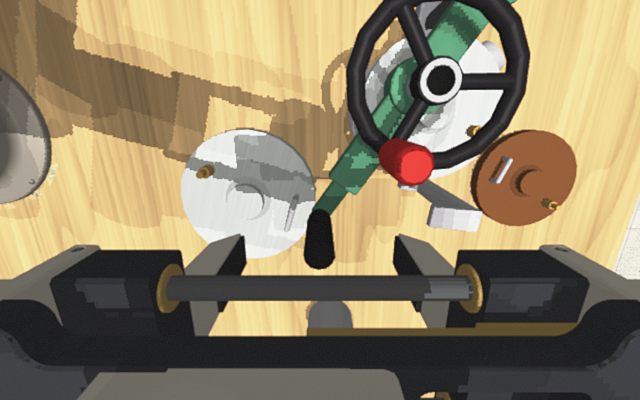

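The knob's top sits at (319,258) between the jaws, and the projection predicted (318,258). Closing on it.

```bash
python3 -m crank '[{"fingers":1,"tx":0,"ty":0,"tz":0.05,"roll":0},{"fingers":-1,"tx":0,"ty":0,"tz":0.05,"roll":0},{"fingers":-1,"tx":0,"ty":0,"tz":0.05,"roll":0},{"fingers":-1,"tx":0,"ty":0,"tz":0.05,"roll":0},{"fingers":-1,"tx":0,"ty":0,"tz":0.05,"roll":0},{"fingers":-1,"tx":0,"ty":0,"tz":0.05,"roll":0},{"fingers":-1,"tx":0,"ty":0,"tz":0.05,"roll":0},{"fingers":-1,"tx":0,"ty":0,"tz":0.05,"roll":0}]' 25
python3 - <<'E'
from h import *
s=observe(); go(*s["tool_pos"])
h=np.array([.6172,.109]); p=s["tool_pos"][:2]; d=p-h; a0=np.degrees(np.arctan2(d[1],d[0])); r=np.linalg.norm(d); print(a0,r)
for a in np.linspace(a0,-94,9)[1:].tolist()+[-93,-92,-91,-90,-89,-88]:
    q=h+r*np.array([np.cos(np.radians(a)),np.sin(np.radians(a))]); e=(q-p)/.04; print(round(a,1),"ty",e[0].round(2),"tz",(-e[1]).round(2))
E
```

```text
time: 3.4
tool_pos: [0.4946, -0.0605, 0.2501]
tool_rot: [2.986, 1.571, 1.41]
contact_force: [-0.6, -0.5, 0.8]
opening: 0.0262
t 3.4 pos [ 0.4946 -0.0605  0.2501] rel tx,ty,tz [0. 0. 0.] jaw yaw -0.32 F [-0.6 -0.5  0.8] open 0.0262
-125.87777091696478 0.20924790499012322
-121.9 ty 0.3 tz 0.2
-117.9 ty 0.62 tz 0.38
-113.9 ty 0.94 tz 0.54
-109.9 ty 1.28 tz 0.68
-106.0 ty 1.63 tz 0.79
-102.0 ty 1.98 tz 0.88
-98.0 ty 2.34 tz 0.94
-94.0 ty 2.7 tz 0.98
-93 ty 2.79 tz 0.99
-92 ty 2.88 tz 0.99
-91 ty 2.97 tz 0.99
-90 ty 3.07 tz 0.99
-89 ty 3.16 tz 0.99
-88 ty 3.25 tz 0.99
```

```bash
python3 -m crank '[{"fingers":-1,"tx":0,"ty":0,"tz":0,"roll":0},{"fingers":-1,"tx":0,"ty":0.3,"tz":0.2,"roll":0},{"fingers":-1,"tx":0,"ty":0.62,"tz":0.38,"roll":0},{"fingers":-1,"tx":0,"ty":0.94,"tz":0.54,"roll":0},{"fingers":-1,"tx":0,"ty":1.28,"tz":0.68,"roll":0},{"fingers":-1,"tx":0,"ty":1.63,"tz":0.79,"roll":0},{"fingers":-1,"tx":0,"ty":1.98,"tz":0.88,"roll":0},{"fingers":-1,"tx":0,"ty":2.34,"tz":0.94,"roll":0}]' 25
python3 - <<'E'
from h import *
s=observe(); go(*s["tool_pos"])
E
```

```text
time: 4.4
tool_pos: [0.5862, -0.1003, 0.2499]
tool_rot: [-1.156, 1.565, -2.733]
contact_force: [-8.6, -5.3, 3.8]
opening: 0.0169
t 4.4 pos [ 0.5862 -0.1003  0.2499] rel tx,ty,tz [0. 0. 0.] jaw yaw -0.34 F [-8.6 -5.3  3.8] open 0.0169
```

```bash
python3 -m crank '[{"fingers":-1,"tx":0,"ty":0.1,"tz":0.01,"roll":0},{"fingers":-1,"tx":0,"ty":0.2,"tz":0.02,"roll":0},{"fingers":-1,"tx":0,"ty":0.27,"tz":0.03,"roll":0},{"fingers":-1,"tx":0,"ty":0.34,"tz":0.04,"roll":0},{"fingers":-1,"tx":0,"ty":0.4,"tz":0.04,"roll":0},{"fingers":-1,"tx":0,"ty":0.45,"tz":0.04,"roll":0},{"fingers":-1,"tx":0,"ty":0.45,"tz":0.04,"roll":0},{"fingers":-1,"tx":0,"ty":0.45,"tz":0.04,"roll":0}]' 25
python3 - <<'E'
from h import *
s=observe(); go(*s["tool_pos"])
S=shot("scene"); save(S,"scene2.png",(250,130,410,280),4)
E
```

```text
time: 5.4
tool_pos: [0.5936, -0.1016, 0.2493]
tool_rot: [-1.548, 1.541, -3.126]
contact_force: [-47.1, -4.0, 16.4]
opening: 0.018
t 5.4 pos [ 0.5936 -0.1016  0.2493] rel tx,ty,tz [0. 0. 0.] jaw yaw -0.41 F [-47.1  -4.   16.4] open 0.018
```

View pics/scene2.png

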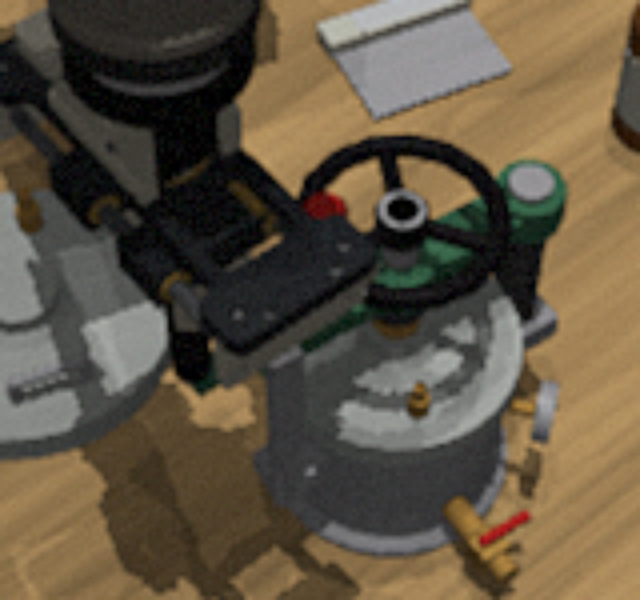

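The force rose to 47 N against the motion, so the yoke is at a stop with the knob at about -96.4°, and the picture shows the bar over the lid. I'll ease off, release, and check whether this is really home.

```bash
python3 -m crank '[{"fingers":-1,"tx":0,"ty":-0.1,"tz":0,"roll":0},{"fingers":-1,"tx":0,"ty":-0.2,"tz":0,"roll":0},{"fingers":0.1,"tx":0,"ty":-0.22,"tz":0,"roll":0},{"fingers":0.5,"tx":0,"ty":-0.22,"tz":0,"roll":0},{"fingers":1,"tx":0,"ty":-0.22,"tz":0,"roll":0},{"fingers":1,"tx":-0.8,"ty":-0.22,"tz":0,"roll":0},{"fingers":1,"tx":-1.8,"ty":-0.22,"tz":0,"roll":0},{"fingers":1,"tx":-2.8,"ty":-0.22,"tz":0,"roll":0}]' 25
python3 - <<'E'
from h import *
s=observe(); go(*s["tool_pos"])
W=shot("wrist"); save(W,"w3.png"); print(W["P"].round(4).tolist())
S=shot("scene"); save(S,"scene3.png",(270,130,400,260),5)
E
```

```text
time: 6.45
tool_pos: [0.5973, -0.1001, 0.3632]
tool_rot: [2.625, 1.57, 1.049]
contact_force: [1.7, 0.3, 1.3]
opening: 0.0731
t 6.45 pos [ 0.5973 -0.1001  0.3632] rel tx,ty,tz [0. 0. 0.] jaw yaw -0.3 F [1.7 0.3 1.3] open 0.0731
[[1.0, -0.0043, -0.0024, 0.5979], [-0.0048, -0.9549, -0.2969, -0.0195], [-0.001, 0.2969, -0.9549, 0.5279], [0.0, 0.0, 0.0, 1.0]]
```

View pics/w3.png

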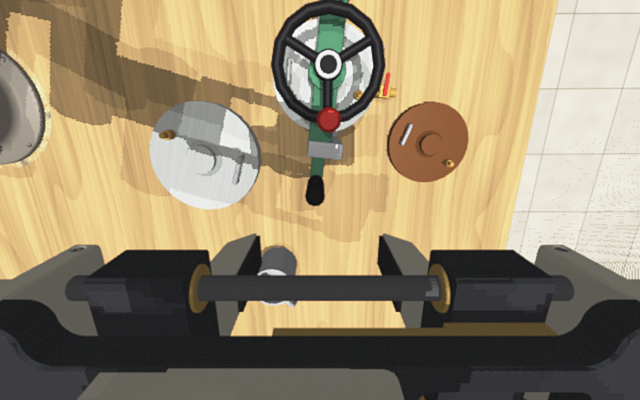

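Run:
```python
from h import *
W=shot("wrist"); save(W,"w4.png",(260,0,410,215),3.7)
a=plane(W,316,180,.262); print("knob",a.round(4)); b=plane(W,328,64,.234); print("hub",b.round(4)); print("red",plane(W,328,118,.277).round(4))
print("lip corners",[plane(W,u,v,.202)[:2].round(4).tolist() for u,v in((309,141),(342,142),(342,160),(309,157))])
h=np.array([.6172,.109]);
for p in(a,b): d=p[:2]-h; print(np.hypot(*d),np.degrees(np.arctan2(d[1],d[0])))
```

```text
knob [ 0.5966 -0.0825  0.262 ]
hub [0.6089 0.0253 0.234 ]
red [ 0.6075 -0.0238  0.277 ]
lip corners [[0.5886, -0.0504], [0.6267, -0.0518], [0.6271, -0.0726], [0.5884, -0.0689]]
0.19257140484618623 -96.140188614063
0.08408563542890388 -95.63262701913078
```

View pics/w4.png

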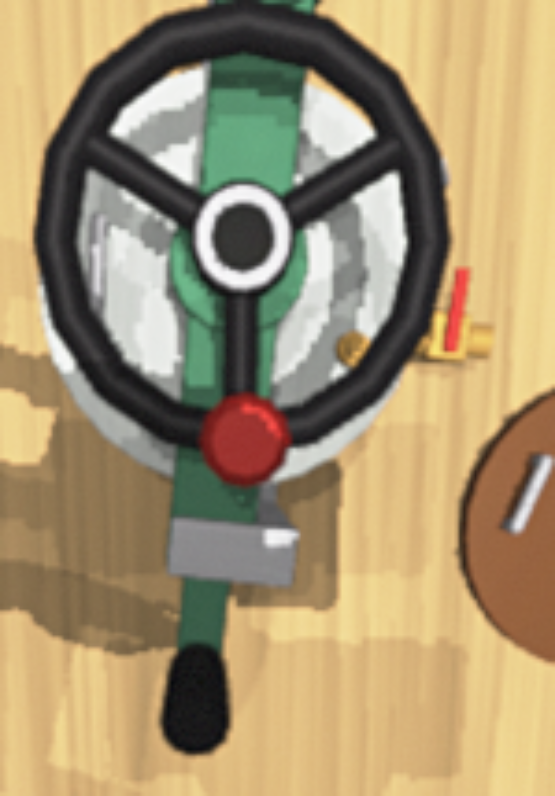

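The bar now lies under the lip and against the keeper's column, with the knob at -96°. The hub at (0.609,0.025) is over the pot. The handle is at (0.6075,-0.024), so the wheel is at about 1.48 rad, and the hub hole is dark (tab in). Going to the handle next.

```bash
python3 -m crank '[{"fingers":1,"tx":0,"ty":0.26,"tz":-0.9,"roll":0},{"fingers":1,"tx":0.2,"ty":0.26,"tz":-1.89,"roll":0},{"fingers":1,"tx":1.2,"ty":0.26,"tz":-1.89,"roll":0},{"fingers":1,"tx":2.0,"ty":0.26,"tz":-1.89,"roll":0},{"fingers":1,"tx":2.45,"ty":0.26,"tz":-1.89,"roll":0},{"fingers":1,"tx":2.45,"ty":0.26,"tz":-1.89,"roll":0},{"fingers":-0.2,"tx":2.45,"ty":0.26,"tz":-1.89,"roll":0},{"fingers":-1,"tx":2.45,"ty":0.26,"tz":-1.89,"roll":0}]' 25
python3 - <<'E'
from h import *
go(.6078,-.0245,.265)
W=shot("wrist"); print(proj(W,(.6078,-.0245,.277)))
hsv=cv2.cvtColor(W["im"],cv2.COLOR_RGB2HSV); H,s,v=[hsv[...,i].astype(int) for i in range(3)]
m=((H<6)|(H>174))&(s>150)
k,lab,st,ce=cv2.connectedComponentsWithStats(m.astype(np.uint8)); print([(st[i].tolist(),ce[i].round(0).tolist()) for i in range(1,k) if st[i,4]>50])
# lid centre: silver pixels in pre-lowered view not needed
E
```

```text
time: 7.6
tool_pos: [0.6084, -0.0249, 0.265]
tool_rot: [1.478, 1.569, -0.098]
contact_force: [-0.3, -0.1, -0.3]
opening: 0.0762
t 7.6 pos [ 0.6084 -0.0249  0.265 ] rel tx,ty,tz [ 0.001 -0.015 -0.009] jaw yaw -0.32 F [-0.3 -0.1 -0.3] open 0.0762
(np.float64(318.06526543318955), np.float64(252.71117141313533))
[([390, 125, 5, 17, 51], [392.0, 131.0]), ([299, 214, 33, 51, 1385], [315.0, 240.0])]
```

```bash
python3 -m crank '[{"fingers":-1,"tx":0,"ty":0,"tz":0,"roll":0},{"fingers":-1,"tx":0,"ty":0,"tz":0,"roll":0},{"fingers":-1,"tx":0,"ty":0,"tz":0,"roll":0},{"fingers":-1,"tx":0,"ty":0,"tz":0,"roll":0},{"fingers":-1,"tx":0,"ty":0,"tz":0,"roll":0},{"fingers":-1,"tx":0,"ty":0,"tz":0,"roll":0},{"fingers":-1,"tx":0,"ty":0,"tz":0,"roll":0},{"fingers":-1,"tx":0,"ty":0,"tz":0,"roll":0}]' 25
cat >> h.py <<'E'
C=np.array([.6083,.0245])
def rows(steps):
    s=observe(); p=s["tool_pos"][:2]; d=p-C; f0=np.arctan2(d[1],d[0]); print("phi",np.degrees(f0).round(1),"r",np.hypot(*d).round(4),"wheel",((-6-np.degrees(f0))%360).round(1))
    M=R.from_euler("xyz",s["tool_rot"]).as_matrix()
    for a in steps:
        q=C+.05*np.array([np.cos(f0-np.radians(a)),np.sin(f0-np.radians(a))]); e=M.T@np.array([*(q-p),-.00191*np.radians(a)])/.04
        print(a,"tx %.2f ty %.2f tz %.2f"%tuple(e))
E
python3 - <<'E'
from h import *
go(.6078,-.0245,.265); rows([10,25,45,65,85,105,120,135])
E
```

```text
time: 8.65
tool_pos: [0.6076, -0.0248, 0.264]
tool_rot: [-1.685, 1.57, 3.021]
contact_force: [-5.0, -0.1, 1.6]
opening: 0.0193
t 8.65 pos [ 0.6076 -0.0248  0.264 ] rel tx,ty,tz [-0.024  0.006 -0.008] jaw yaw -0.33 F [-5.  -0.1  1.6] open 0.0193
phi -90.9 r 0.0493 wheel 84.9
10 tx 0.01 ty -0.22 tz -0.00
25 tx 0.02 ty -0.53 tz -0.10
45 tx 0.04 ty -0.88 tz -0.36
65 tx 0.06 ty -1.13 tz -0.72
85 tx 0.07 ty -1.23 tz -1.14
105 tx 0.09 ty -1.19 tz -1.57
120 tx 0.10 ty -1.06 tz -1.87
135 tx 0.11 ty -0.86 tz -2.12
```

```bash
python3 -m crank '[{"fingers":-1,"tx":0.01,"ty":-0.22,"tz":0,"roll":0},{"fingers":-1,"tx":0.02,"ty":-0.53,"tz":-0.1,"roll":0},{"fingers":-1,"tx":0.04,"ty":-0.88,"tz":-0.36,"roll":0},{"fingers":-1,"tx":0.06,"ty":-1.13,"tz":-0.72,"roll":0},{"fingers":-1,"tx":0.07,"ty":-1.23,"tz":-1.14,"roll":0},{"fingers":-1,"tx":0.09,"ty":-1.19,"tz":-1.57,"roll":0},{"fingers":-1,"tx":0.1,"ty":-1.06,"tz":-1.87,"roll":0},{"fingers":-1,"tx":0.11,"ty":-0.86,"tz":-2.12,"roll":0}]' 25
python3 - <<'E'
from h import *
s=observe();go(*s["tool_pos"]); rows([10,25,45,65,85,105,120,135])
S=shot("scene"); save(S,"scene5.png",(270,110,400,240),4)
E
```

```text
time: 9.65
tool_pos: [0.5718, 0.0609, 0.2595]
tool_rot: [-1.672, 1.566, 3.035]
contact_force: [-7.2, -0.1, 1.7]
opening: 0.0197
t 9.65 pos [0.5718 0.0609 0.2595] rel tx,ty,tz [0. 0. 0.] jaw yaw -0.3 F [-7.2 -0.1  1.7] open 0.0197
phi 135.1 r 0.0515 wheel 218.9
10 tx 0.01 ty 0.19 tz -0.11
25 tx 0.02 ty 0.48 tz -0.27
45 tx 0.03 ty 0.91 tz -0.34
65 tx 0.05 ty 1.34 tz -0.27
85 tx 0.06 ty 1.71 tz -0.06
105 tx 0.08 ty 2.00 tz 0.27
120 tx 0.09 ty 2.12 tz 0.57
135 tx 0.10 ty 2.17 tz 0.90
```

View pics/scene5.png

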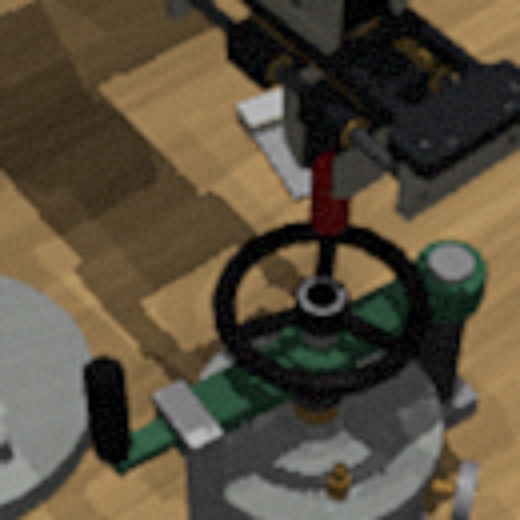

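The picture shows the handle gripped on the far side at about (352,155), the yoke home under the lip, and the hub hole at (350,184) still dark. The wheel is at 219°. Even if the pop began now, 55° more gives at most 14.4 mm, so that step is safe.

```bash
python3 -m crank '[{"fingers":-1,"tx":0.01,"ty":0.19,"tz":-0.11,"roll":0},{"fingers":-1,"tx":0.01,"ty":0.33,"tz":-0.2,"roll":0},{"fingers":-1,"tx":0.02,"ty":0.48,"tz":-0.27,"roll":0},{"fingers":-1,"tx":0.03,"ty":0.7,"tz":-0.32,"roll":0},{"fingers":-1,"tx":0.03,"ty":0.91,"tz":-0.34,"roll":0},{"fingers":-1,"tx":0.04,"ty":1.12,"tz":-0.32,"roll":0},{"fingers":-1,"tx":0.04,"ty":1.12,"tz":-0.32,"roll":0},{"fingers":-1,"tx":0.04,"ty":1.12,"tz":-0.32,"roll":0}]' 25
cat >> h.py <<'E'
def tab(S):
    hsv=cv2.cvtColor(S["im"],cv2.COLOR_RGB2HSV); H,s,v=[hsv[...,i].astype(int) for i in range(3)]
    w=np.radians(0); u,vv=map(int,proj(S,(*C,.235))); B=np.zeros(H.shape,bool); B[vv-22:vv+9,u-10:u+11]=1
    g=B&(H>45)&(H<85)&(s>120)&(v>130); r=B&((H<6)|(H>174))&(s>130)
    print("hub px",u,vv,"green",g.sum(),"rows",np.unique(np.nonzero(g)[0]).tolist(),"red",r.sum(),np.unique(np.nonzero(r)[0]).tolist(),"centre hsv",hsv[vv-1,u].tolist())
E
python3 - <<'E'
from h import *
s=observe();go(*s["tool_pos"]); rows([8,16,24,32,40,48,55])
S=shot("scene"); save(S,"scene6.png",(270,110,400,240),4); tab(S)
E
```

```text
time: 10.7
tool_pos: [0.6186, 0.0734, 0.2577]
tool_rot: [-2.996, 1.57, 1.712]
contact_force: [-0.1, 4.4, -3.7]
opening: 0.0194
t 10.7 pos [0.6186 0.0734 0.2577] rel tx,ty,tz [0. 0. 0.] jaw yaw -0.3 F [-0.1  4.4 -3.7] open 0.0194
phi 78.1 r 0.0499 wheel 275.9
8 tx 0.01 ty 0.17 tz 0.05
16 tx 0.01 ty 0.33 tz 0.12
24 tx 0.02 ty 0.48 tz 0.21
32 tx 0.03 ty 0.61 tz 0.32
40 tx 0.03 ty 0.73 tz 0.45
48 tx 0.04 ty 0.83 tz 0.59
55 tx 0.04 ty 0.90 tz 0.73
hub px 350 182 green 0 rows [] red 5 [167, 169, 188, 189, 190] centre hsv [141, 121, 21]
```

No green yet, so another 55° has the same bound.

```bash
python3 -m crank '[{"fingers":-1,"tx":0.01,"ty":0.17,"tz":0.05,"roll":0},{"fingers":-1,"tx":0.01,"ty":0.33,"tz":0.12,"roll":0},{"fingers":-1,"tx":0.02,"ty":0.48,"tz":0.21,"roll":0},{"fingers":-1,"tx":0.03,"ty":0.61,"tz":0.32,"roll":0},{"fingers":-1,"tx":0.03,"ty":0.73,"tz":0.45,"roll":0},{"fingers":-1,"tx":0.04,"ty":0.83,"tz":0.59,"roll":0},{"fingers":-1,"tx":0.04,"ty":0.9,"tz":0.73,"roll":0},{"fingers":-1,"tx":0.04,"ty":0.9,"tz":0.73,"roll":0}]' 25
python3 - <<'E'
from h import *
s=observe();go(*s["tool_pos"]); rows([8,16,24,32,40,48,55])
S=shot("scene"); save(S,"scene7.png",(270,110,400,240),4); tab(S)
E
```

```text
time: 11.75
tool_pos: [0.6536, 0.0427, 0.2559]
tool_rot: [-1.444, 1.567, -3.021]
contact_force: [-3.8, 0.8, -1.9]
opening: 0.0198
t 11.75 pos [0.6536 0.0427 0.2559] rel tx,ty,tz [0. 0. 0.] jaw yaw -0.36 F [-3.8  0.8 -1.9] open 0.0198
phi 21.9 r 0.0488 wheel 332.1
8 tx 0.01 ty 0.08 tz 0.15
16 tx 0.01 ty 0.11 tz 0.33
24 tx 0.02 ty 0.12 tz 0.50
32 tx 0.03 ty 0.10 tz 0.67
40 tx 0.03 ty 0.06 tz 0.84
48 tx 0.04 ty -0.00 tz 1.00
55 tx 0.05 ty -0.08 tz 1.14
hub px 350 182 green 0 rows [] red 8 [169, 170, 182, 186, 188, 190] centre hsv [150, 19, 53]
```

```bash
cat >> h.py <<'E'
def hubz(names=("scene","top","wrist")):
    for n in names:
        S=shot(n); P,u,v=pts(S,np.ones(S["d"].shape,bool)); r=np.hypot(*(P[:,:2]-C).T)
        z=P[:,2]
        for nm,m in(("tab",(r<.007)&(z>.2)),("ring",(r>.0095)&(r<.0135)&(z>.2))):
            if m.sum()>3: print(n,nm,m.sum(),"z pct",np.percentile(z[m],[5,25,50,75,95]).round(4), "rgb",np.median(S["im"][v[m],u[m]],axis=0))
        tab(S)
E
python3 -c "
from h import *
hubz()"
```

```text
scene tab 118 z pct [0.2241 0.227  0.3777 0.3931 0.4275] rgb [61. 60. 53.]
scene ring 211 z pct [0.2121 0.2238 0.3445 0.3788 0.4277] rgb [38. 36. 36.]
hub px 350 182 green 0 rows [] red 10 [167, 168, 169, 174, 184, 190] centre hsv [60, 10, 52]
top tab 107 z pct [0.374  0.3984 0.4287 0.5805 0.5927] rgb [76. 69. 55.]
top ring 236 z pct [0.3499 0.4296 0.4828 0.5914 0.6063] rgb [64.  56.5 45. ]
hub px 304 177 green 0 rows [] red 0 [] centre hsv [10, 40, 57]
wrist tab 113 z pct [0.2253 0.2259 0.2263 0.2267 0.2274] rgb [14. 14. 13.]
wrist ring 235 z pct [0.2211 0.2254 0.2259 0.2263 0.227 ] rgb [90. 89. 91.]
hub px 257 254 green 0 rows [] red 0 [] centre hsv [135, 16, 32]
```

The wrist depth puts the hub top at 226.3 mm; 5.8 rad predicts 225.9. The tab is still in. Another 55°.

```bash
python3 -m crank '[{"fingers":-1,"tx":0.01,"ty":0.08,"tz":0.15,"roll":0},{"fingers":-1,"tx":0.01,"ty":0.11,"tz":0.33,"roll":0},{"fingers":-1,"tx":0.02,"ty":0.12,"tz":0.5,"roll":0},{"fingers":-1,"tx":0.03,"ty":0.1,"tz":0.67,"roll":0},{"fingers":-1,"tx":0.03,"ty":0.06,"tz":0.84,"roll":0},{"fingers":-1,"tx":0.04,"ty":0,"tz":1.0,"roll":0},{"fingers":-1,"tx":0.05,"ty":-0.08,"tz":1.14,"roll":0},{"fingers":-1,"tx":0.05,"ty":-0.08,"tz":1.14,"roll":0}]' 25
python3 - <<'E'
from h import *
s=observe();go(*s["tool_pos"]); rows([8,16,24,32,40,48,55])
hubz(["wrist"])
E
```

```text
time: 12.95
tool_pos: [0.65, -0.0005, 0.2543]
tool_rot: [-2.44, 1.567, 2.268]
contact_force: [-4.2, 7.6, -1.7]
opening: 0.0197
t 12.95 pos [ 6.500e-01 -5.000e-04  2.543e-01] rel tx,ty,tz [0. 0. 0.] jaw yaw -0.27 F [-4.2  7.6 -1.7] open 0.0197
phi -31.0 r 0.0486 wheel 25.0
8 tx 0.01 ty -0.07 tz 0.16
16 tx 0.01 ty -0.19 tz 0.29
24 tx 0.02 ty -0.32 tz 0.40
32 tx 0.03 ty -0.47 tz 0.49
40 tx 0.03 ty -0.63 tz 0.56
48 tx 0.04 ty -0.80 tz 0.60
55 tx 0.05 ty -0.95 tz 0.63
wrist tab 5046 z pct [0.2286 0.3602 0.3672 0.3718 0.3754] rgb [50. 53. 43.]
wrist ring 4264 z pct [0.2238 0.344  0.3513 0.3679 0.3736] rgb [36. 36. 38.]
hub px 258 198 green 351 rows [184, 185, 186, 187, 188, 189, 190, 191, 192, 193, 194, 195, 196, 197, 198, 199, 200, 201, 202, 203, 204] red 0 [] centre hsv [61, 177, 174]
```

Green has appeared. Measuring how far out it is.

```bash
sed -i 's/(z>.2))/(z>.2)\&(z<.27))/g' h.py
python3 - <<'E'
from h import *
hubz(["wrist"])
S=shot("wrist"); hsv=cv2.cvtColor(S["im"],cv2.COLOR_RGB2HSV).astype(int); P,u,v=pts(S,np.ones(S["d"].shape,bool))
q=hsv[v,u]; m=(q[:,0]>45)&(q[:,0]<85)&(q[:,1]>120)&(q[:,2]>110)&(np.hypot(*(P[:,:2]-C).T)<.02)
print(m.sum(),np.percentile(P[m],[2,10,50,90,98],axis=0).round(4).tolist())
E
```

```text
wrist tab 293 z pct [0.225  0.2274 0.2279 0.2283 0.2288] rgb [ 53. 173.  56.]
wrist ring 537 z pct [0.2141 0.2233 0.2242 0.2247 0.2254] rgb [92. 96. 93.]
hub px 258 198 green 351 rows [184, 185, 186, 187, 188, 189, 190, 191, 192, 193, 194, 195, 196, 197, 198, 199, 200, 201, 202, 203, 204] red 0 [] centre hsv [61, 178, 172]
362 [[0.5996, 0.0187, 0.2261], [0.6013, 0.0204, 0.2271], [0.6067, 0.0259, 0.2279], [0.6119, 0.031, 0.2287], [0.6137, 0.0327, 0.2293]]
```

The tab stands about 3.7 mm out (green, no red). It needs about 11 mm more, or 43°. I'll wind 40° and re-measure.

```bash
python3 -m crank '[{"fingers":-1,"tx":0.01,"ty":-0.07,"tz":0.16,"roll":0},{"fingers":-1,"tx":0.01,"ty":-0.19,"tz":0.29,"roll":0},{"fingers":-1,"tx":0.02,"ty":-0.32,"tz":0.4,"roll":0},{"fingers":-1,"tx":0.03,"ty":-0.47,"tz":0.49,"roll":0},{"fingers":-1,"tx":0.03,"ty":-0.63,"tz":0.56,"roll":0},{"fingers":-1,"tx":0.03,"ty":-0.63,"tz":0.56,"roll":0},{"fingers":-1,"tx":0.03,"ty":-0.63,"tz":0.56,"roll":0},{"fingers":-1,"tx":0.03,"ty":-0.63,"tz":0.56,"roll":0}]' 25
python3 - <<'E'
from h import *
s=observe();go(*s["tool_pos"]); rows([4,8,12,16,20])
hubz(["wrist"])
E
```

```text
time: 14.1
tool_pos: [0.6259, -0.0217, 0.2531]
tool_rot: [-3.138, 1.566, 1.57]
contact_force: [-0.8, 10.6, -1.4]
opening: 0.0193
t 14.1 pos [ 0.6259 -0.0217  0.2531] rel tx,ty,tz [0. 0. 0.] jaw yaw -0.22 F [-0.8 10.6 -1.4] open 0.0193
phi -69.2 r 0.0494 wheel 63.2
4 tx 0.00 ty -0.08 tz 0.04
8 tx 0.01 ty -0.16 tz 0.06
12 tx 0.01 ty -0.25 tz 0.08
16 tx 0.01 ty -0.33 tz 0.09
20 tx 0.02 ty -0.42 tz 0.10
wrist tab 348 z pct [0.226  0.2356 0.2361 0.2366 0.2373] rgb [ 56. 178.  60.]
wrist ring 470 z pct [0.2183 0.2226 0.2231 0.2236 0.2244] rgb [108.5 115.5 108.5]
hub px 292 168 green 362 rows [155, 156, 157, 158, 159, 160, 161, 162, 163, 164, 165, 166, 167, 168, 169, 170, 171, 172, 173, 174, 175, 176] red 0 [] centre hsv [61, 174, 180]
```

It is 13.1 mm out now; 8° more gives about 15 mm.

```bash
python3 -m crank '[{"fingers":-1,"tx":0,"ty":-0.08,"tz":0.04,"roll":0},{"fingers":-1,"tx":0.01,"ty":-0.16,"tz":0.06,"roll":0},{"fingers":-1,"tx":0.01,"ty":-0.18,"tz":0.06,"roll":0},{"fingers":-1,"tx":0.01,"ty":-0.18,"tz":0.06,"roll":0},{"fingers":-1,"tx":0.01,"ty":-0.18,"tz":0.06,"roll":0},{"fingers":-1,"tx":0.01,"ty":-0.18,"tz":0.06,"roll":0},{"fingers":-1,"tx":0.01,"ty":-0.18,"tz":0.06,"roll":0},{"fingers":-1,"tx":0.01,"ty":-0.18,"tz":0.06,"roll":0}]' 25
python3 - <<'E'
from h import *
s=observe();go(*s["tool_pos"]); rows([2,4,6,8])
hubz(["wrist"])
S=shot("wrist"); save(S,"w8.png",(230,100,370,260),4)
E
```

```text
time: 15.15
tool_pos: [0.6197, -0.0239, 0.2529]
tool_rot: [2.627, 1.565, 1.052]
contact_force: [1.7, 12.1, -3.2]
opening: 0.0194
t 15.15 pos [ 0.6197 -0.0239  0.2529] rel tx,ty,tz [0. 0. 0.] jaw yaw -0.22 F [ 1.7 12.1 -3.2] open 0.0194
phi -76.7 r 0.0497 wheel 70.7
2 tx 0.00 ty -0.04 tz 0.02
4 tx 0.00 ty -0.08 tz 0.02
6 tx 0.00 ty -0.13 tz 0.03
8 tx 0.01 ty -0.17 tz 0.04
wrist tab 346 z pct [0.2361 0.2373 0.2378 0.2382 0.239 ] rgb [ 57. 179.  61.]
wrist ring 477 z pct [0.2207 0.2224 0.2229 0.2235 0.2243] rgb [111. 122. 112.]
hub px 301 165 green 369 rows [152, 153, 154, 155, 156, 157, 158, 159, 160, 161, 162, 163, 164, 165, 166, 167, 168, 169, 170, 171, 172, 173] red 0 [] centre hsv [61, 172, 182]
```

View pics/w8.png

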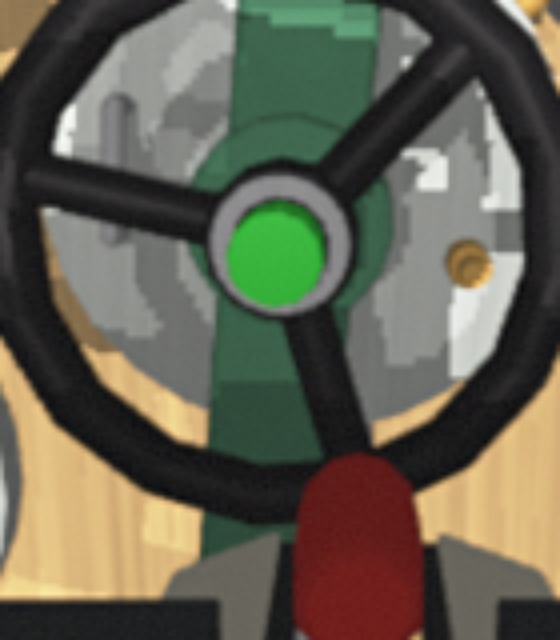

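The picture shows the green tab at (298,163) standing out of the hub, with no red. Measured, it is 14.9 mm out, so I'm releasing and rising clear.

```bash
python3 -m crank '[{"fingers":0,"tx":0,"ty":0,"tz":0,"roll":0},{"fingers":1,"tx":0,"ty":0,"tz":0,"roll":0},{"fingers":1,"tx":0,"ty":0,"tz":0,"roll":0},{"fingers":1,"tx":0,"ty":0,"tz":0,"roll":0},{"fingers":1,"tx":-0.8,"ty":0,"tz":0,"roll":0},{"fingers":1,"tx":-1.8,"ty":0,"tz":0,"roll":0},{"fingers":1,"tx":-2.8,"ty":0,"tz":0,"roll":0},{"fingers":1,"tx":-2.8,"ty":0,"tz":0.8,"roll":0}]'
python3 -m crank '[{"fingers":1,"tx":0,"ty":-0.8,"tz":1,"roll":0},{"fingers":1,"tx":0,"ty":-1.6,"tz":2,"roll":0},{"fingers":1,"tx":0,"ty":-2.4,"tz":3,"roll":0},{"fingers":1,"tx":0,"ty":-2.4,"tz":3.5,"roll":0},{"fingers":1,"tx":0,"ty":-2.4,"tz":3.5,"roll":0},{"fingers":1,"tx":0,"ty":-2.4,"tz":3.5,"roll":0},{"fingers":1,"tx":0,"ty":-2.4,"tz":3.5,"roll":0},{"fingers":1,"tx":0,"ty":-2.4,"tz":3.5,"roll":0}]'
python3 - <<'E'
from h import *
s=observe();go(*s["tool_pos"])
hubz()
S=shot("scene"); T=shot("top")
a=cv2.resize(S["im"][100:300,170:450],None,fx=2,fy=2); b=T["im"][90:310,170:450]; b=cv2.resize(b,(560,440))
im=np.vstack([a,b])[...,::-1]; im=cv2.resize(im,None,fx=.71,fy=.71); cv2.imwrite("pics/fin.png",im); print(im.shape)
E
```

```text
time: 16.25
tool_pos: [0.6196, -0.0579, 0.3693]
tool_rot: [1.418, 1.563, -0.155]
contact_force: [0.1, -0.1, -0.6]
opening: 0.0909
time: 17.25
tool_pos: [0.5222, -0.1975, 0.3648]
tool_rot: [-2.923, 1.571, 1.785]
contact_force: [0.2, -0.8, 0.0]
opening: 0.0918
t 17.25 pos [ 0.5222 -0.1975  0.3648] rel tx,ty,tz [0. 0. 0.] jaw yaw -0.24 F [ 0.2 -0.8  0. ] open 0.0918
scene tab 46 z pct [0.2204 0.2321 0.2354 0.2368 0.2385] rgb [ 39. 164.  44.]
scene ring 67 z pct [0.2055 0.2133 0.22   0.2214 0.2232] rgb [21. 28. 27.]
hub px 350 182 green 34 rows [179, 180, 181, 182, 183, 184] red 9 [171, 182, 187, 188, 189, 190] centre hsv [61, 185, 176]
top tab 23 z pct [0.2373 0.2384 0.2401 0.2407 0.2427] rgb [ 32. 217.   0.]
top ring 41 z pct [0.2203 0.2228 0.2241 0.2256 0.2275] rgb [126. 137. 112.]
hub px 304 177 green 36 rows [175, 176, 177, 178, 179, 180, 181] red 0 [] centre hsv [58, 230, 217]
hub px 419 -61 green 0 rows [] red 0 [] centre hsv [120, 16, 32]
(596, 398, 3)
```

View pics/fin.png

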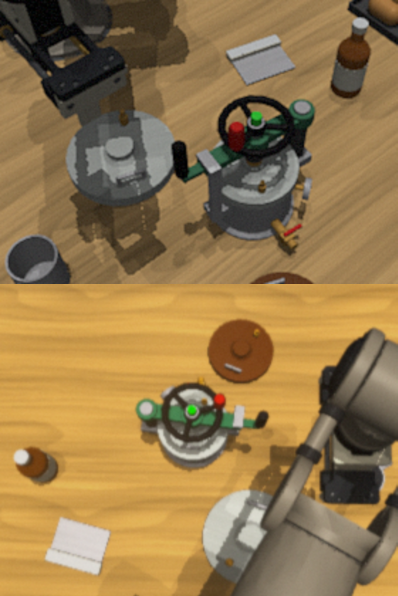

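The final pictures show the yoke under the lip, the green tab out, the gripper clear, and the bottle, jug and scraper where they were. Top depth reads about 16 mm of tab and scene about 15 mm, which agrees with 14.9 mm from the wrist camera. Handing in.

```bash
python3 -c "
from cell import hand_in; print(hand_in())"
```

```text
the job is handed in; nothing more can be done
None
```

The pot is closed and the job was handed in at about 17.5 s. I swung the yoke home by its knob, wound the handwheel clockwise from about 1.48 to 7.5 rad, then let go and backed the gripper away.

- **Yoke:** it ran up against its stop at about 47 N reading on the wrist. The pictures show the bar under the keeper's lip and against its column.
- **Tab:** it stands about 15 mm out and shows green with no red band. Depth read 14.9 mm from the wrist camera, about 15 mm from the scene camera (a rougher reading), and about 16 mm from the top camera.
- **Bystanders:** the bottle, jug and scraper look unmoved in the last pictures; I judged this by eye and did not measure it.
- **Things that went wrong:** one move was refused because its rows lacked "roll", so nothing moved and I repeated it. The last scene check also picked up 9 scattered reddish pixels by the hub; there were just as many (5 to 10) before the tab came out, so I took them as noise.

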